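# Clamp the long whetstone in its holder

## Task

Get the knife-sharpening station ready: take the longer whetstone from its sloping drying stand and set it down flat, without dropping it, lengthwise on the holder's bed between the two jaws. Then slide the movable jaw up gently until the stone is firmly nipped against the fixed stop, and finally press the jaw's locking lever all the way down. Leave the shorter stone, bowl, knife and tub where they are.

Things in the scene. Friction and masses are not known exactly. Their poses are not given: they have to be found in the camera images.
- holder: Whetstone holder, fixed to the table. Steel bed bar 44 mm wide (x), 350 mm long (y from -185 to +165 mm), its flat top 40 mm above the table. Origin: on the table under the bed; y runs along the bed towards the fixed stop. A stone lies on the bed lengthwise along y, centred on x = 0.
- stop: Fixed stop: black block 50 mm wide, 20 mm thick (y), 22 mm tall on the bed's +y end. Origin: at bed height, in the middle of its face that touches the stone (the block lies on the +y side of the origin); axes as the holder's.
- jaw (a joint): Sliding jaw's travel in m along the holder's +y: 0 = fully open, with 230 mm between jaw face and stop; the gap is 230 mm minus the travel, so it reads about 0.070 with the 160 mm stone nipped. Range 0 to 0.085. Drags with about 4.5 N and stays where it is left.
- jaw_face (a point): Middle of the sliding jaw's front face (faces the stop), 11 mm above the bed. The jaw is black, 50 mm wide, 82 mm long in y; its front plate is 22 mm tall, then a low slab 17 mm above the bed carrying the lever, then the push plate at the rear. Axes as the holder's.
- push_plate (a point): Middle of the rear (-y) face of the jaw's upright push plate, 36 mm above the bed. The plate is 50 mm wide (x), 10 mm thick (y), its top edge 47 mm above the bed; push it towards +y from behind or pinch it. It is 39 mm behind the lever.
- lever (a joint): Locking lever on the sliding jaw, angle in rad: 0 = raised 50 degrees above level, 0.87 = pressed fully down (level). It swings about an axis parallel to the holder's y and stays where it is left (about 2 N at the tip).
- lever_tip (a point): Upper surface of the lever's black thumb tab (24 mm wide in y, 22 mm long), 60 mm out from the pivot. The pivot lies on the holder's x = -20 mm side, 66 mm above the table and 26 mm behind the jaw face; raised, the lever leans up towards the holder's +x, and pressed down it points to +x.
- long_stone: The longer whetstone: plain grey block 50 mm (x) by 160 mm (y) by 28 mm (z), about 0.5 kg. Origin: centre of its underside. On its stand it is tilted 35 degrees about its long axis, its top face looking up and towards the robot.
- long_stone_mid (a point): Centre of the long stone's volume, 14 mm above its underside; same axes.
- short_stone: The shorter whetstone, plain grey block 50 mm (x) by 110 mm (y) by 28 mm (z), lying tilted the same way on the other stand. Origin: centre of its underside. Leave alone.
- stand_a: Fixed wooden drying stand under the long stone: plate 44 mm (up the slope) by 130 mm (y), sloping 35 degrees, low edge towards the robot, top centre 65 mm above the table. Origin: on the table under it. Two 12 mm high lips at y = +42 and -42 mm (24 mm long) hold the stone's lower edge; the middle is free for a finger. The stone overhangs the plate by 3 mm at both long edges.
- stand_b: The same kind of stand, with the short stone. The two stands may change places.
- bowl: Steel mixing bowl, 170 mm across, 75 mm tall. Origin: centre of its underside. Leave alone.
- knife: Kitchen knife lying flat, 270 mm long along its x, handle to -x. Leave alone.
- tub: White closed plastic tub, 90 by 90 by 70 mm tall. Leave alone.
Mind the look-alikes: they are no part of the job. What is shaped like the long_stone but blue or red is not meant.

How it is judged:
By the outcome, as a careful person would: the job done as asked, in the order asked, and still so for the second after the job is handed in, with the robot touching nothing.
It also fails if it takes over 58 s, if anything falls off the work surface, if the arm or the gripper's body presses on something with over 40 N, if the wrist force passes 120 N, or if a joint passes its speed limit or range.

## Robot

A 7-joint arm with a two-finger parallel gripper is mounted at the origin on the work surface. World frame = base frame: x ahead of the robot, y to its left, z up, the work surface at z = 0. Lengths are in m, angles in rad, forces in N, time in s.
With the tool pointing down it reaches from about 0.425 to 0.875 m from the base axis. Payload 4.7 kg.
Tool frame: the origin (TCP) lies midway between the tips of the shut fingers; the grasp point (between the pads) lies 19 mm behind it; x points along the fingers, z is the direction in which the jaws open and shut, and the axes are right-handed (so a half turn about x gives the same grasp; the last joint's range is limited). The gripper opens to 87 mm and grips with 3 to 60 N. Pads are 19 mm wide; open, the fingers measure 117 mm over their backs; the gripper's body (75 mm by 190 mm) begins 51 mm behind the grasp point.
Start: joints at [-1.226, 0.321, -0.07, 1.45, 0.023, 1.371, -0.057], TCP at [0.211, 0.615, 0.223] pointing down, gripper open.
Joint ranges: [-2.86, 2.86], [-0.3, 2.09], [-1.38, 1.24], [0.06, 2.45], [-1.56, 4.7], [0.09, 2.05], [-2.69, 2.69]. Speed limits (rad/s): [2.57, 2.57, 3.14, 3.14, 3.14, 3.14, 3.14].

## Interface

Orientations are given as a rotation vector (axis times angle).
In Python, from bench import ctrl, vision, close_job gives the robot as it stands. The module is installed in compiled form; this text tells all that it offers.
- The arm moves only by the tool servo_tool, never from a script. Its argument "commands" is a list that holds one entry, the list of rows, each a list of 7 numbers: the turn, a rotation vector about the tool's x, y, z in degrees, then the shift along the tool's x, y, z in mm, then the finger opening in mm, from 0 to 87. In form: [[[wx, wy, wz, x, y, z, grip], ...]]. A call has 1 to 5 rows; each row is the pose to reach, as a shift and turn from the pose commanded when the call began, along the tool's axes at that moment; what a row does not reach only later rows make up. A row lasts 1/8 s, in which the tool goes at most 62.5 mm and 10.7 degrees, less where a joint would pass 70% of its speed; a pose out of reach is approached as far as the arm can. A call with a gripper value outside its range is refused whole. The fingers move at their own pace and stop on an object; "newtons" is the grip in N (left out, the last holds). Time passes only in rows, so rows that repeat a pose let the fingers close. It gives the time, the measured TCP pose, the force and the opening at its end, in the units of the state.
- ctrl.get_state(): the state, without advancing time (a new reading comes with each control period).
- vision.get_image(name): name is "scene" or "top"; returns the picture (400x640x3 uint8, red, green, blue); there is no depth.
- vision.camera_info(name): a dict with "fov_y" (degrees; the focal length in pixels is half the picture's height over the tangent of half this angle, whatever the lens; pixels are square), "cx", "cy" (the principal point, pixels), "dist" ([k1, k2, p1, p2, k3] as OpenCV has them; the pictures are not rectified), "pose" (4x4, takes a point from camera to world coordinates). Camera axes: x right, y down, z forward; pixel columns grow to the right and rows downward; lengths in m; the calibration is good to about 2 mm. A picture is of the moment at which its call begins. camera_info takes no time and is no camera call.
- close_job(): hands the job in, once; it reports no verdict.
The state is a dict: "time": time; "joint_positions": joint angles; "qd": joint speeds; "joint_torque": joint torques, N m; "position": TCP position; "tool_rot": TCP orientation; "ft_force": force on the tool from outside, world axes, zero at the start; "torque": the same for the moment, N m; "grip_width": opening from 0.0 (shut) to 1.0 (fully open).
Only numpy, scipy, OpenCV 4.12 (cv2) and the standard library are available. Lean on these libraries where they do the work, as an engineer would, in place of code of your own. Each camera call takes 0.05 s, during which the arm holds its last target. There are 200 camera calls.

## Working session

There is one attempt and no reset: what is moved stays moved. The work goes in short steps, Python scripts to look and compute and a tool call to move; the robot and the scene stay as the last step left them, time stands still between calls to the robot, and variables do not carry over. Pictures are saved under pics/ and viewed, about 8 in all and at most 12, crops included, and the job is handed in when it is done.

Besides the shell and the picture viewer there is one more tool, called as name(argument=value, ...) on one line, values as JSON. servo_tool: Moves the arm, as the interface text tells. Its arguments: {"type":"object","properties":{"commands":{"type":"array"},"newtons":{"type":"number"}},"required":["commands"]}

```bash
mkdir -p pics
cat > h.py <<'E'
import numpy as np,cv2
from scipy.spatial.transform import Rotation as R
from bench import ctrl,vision
def K(n):
    i=vision.camera_info(n);f=200/np.tan(np.radians(i['fov_y'])/2)
    return np.array([[f,0,i['cx']],[0,f,i['cy']],[0,0,1]]),np.array(i['dist'],float),np.array(i['pose'])
def ray(n,uv):
    k,d,P=K(n);p=cv2.undistortPoints(np.array(uv,float).reshape(-1,1,2),k,d)[:,0]
    v=np.c_[p,np.ones(len(p))]@P[:3,:3].T
    return P[:3,3],v
def onz(n,uv,z):
    o,v=ray(n,uv);return o+v*((z-o[2])/v[:,2])[:,None]
def tri(a,ua,b,ub):
    o1,v1=ray(a,[ua]);o2,v2=ray(b,[ub]);s=np.linalg.lstsq(np.c_[v1[0],-v2[0]],o2-o1,rcond=None)[0]
    p,q=o1+s[0]*v1[0],o2+s[1]*v2[0];return (p+q)/2,np.linalg.norm(p-q)
def proj(n,X):
    k,d,P=K(n);Q=np.linalg.inv(P);return cv2.projectPoints(np.array(X,float).reshape(-1,1,3),cv2.Rodrigues(Q[:3,:3])[0],Q[:3,3],k,d)[0][:,0]
def grab(n,f):
    im=vision.get_image(n);cv2.imwrite('pics/'+f,im[:,:,::-1]);return im
def tool(pw): # world vector -> tool axes mm
    s=ctrl.get_state();return R.from_rotvec(s['tool_rot']).inv().apply(pw)*1000
E
python3 - <<'E'
from h import *
for n in('scene','top'):
    grab(n,n+'0.png');print(n,vision.camera_info(n))
print(ctrl.get_state())
E
```

```text
scene {'fov_y': 49.432675874161156, 'cx': 318.85254512060374, 'cy': 202.59024273030542, 'dist': array([-0.08878901,  0.        ,  0.        ,  0.        ,  0.        ]), 'pose': array([[-0.87436728,  0.37533645, -0.3075783 ,  1.07781838],
       [ 0.48497896,  0.65414688, -0.58041991,  0.83251959],
       [-0.01665137, -0.65666918, -0.75399491,  1.14015998],
       [ 0.        ,  0.        ,  0.        ,  1.        ]])}
top {'fov_y': 47.177203594280236, 'cx': 315.94373060951153, 'cy': 199.6004659522658, 'dist': array([-0.08739812,  0.        ,  0.        ,  0.        ,  0.        ]), 'pose': array([[ 0.01372167, -0.99595265,  0.08882582,  0.50793446],
       [-0.99988548, -0.01310006,  0.00757734,  0.0213969 ],
       [-0.00638305, -0.08891962, -0.99601835,  1.60065775],
       [ 0.        ,  0.        ,  0.        ,  1.        ]])}
{'time': 0.1, 'joint_positions': array([-1.22590113,  0.32178252, -0.07009812,  1.45152423,  0.02262807,
        1.37078918, -0.05690583]), 'qd': array([-0.00100702, -0.00210993, -0.00021641, -0.00259083,  0.00115857,
        0.0010548 ,  0.00164384]), 'joint_torque': array([-2.06326563e-04, -4.92567480e+01, -4.05678246e-01, -3.13400495e+01,
       -6.40712189e-02,  3.94926360e-02,  7.39153302e-05]), 'position': array([0.2110082 , 0.61429029, 0.22156358]), 'tool_rot': array([-0.96327447,  1.34907517,  0.9614729 ]), 'ft_force': array([0.43018988, 0.17348655, 0.8983838 ]), 'torque': array([ 0.03325829, -0.02699617, -0.03123081]), 'grip_width': 1.0012700880837304}
```

View pics/scene0.png

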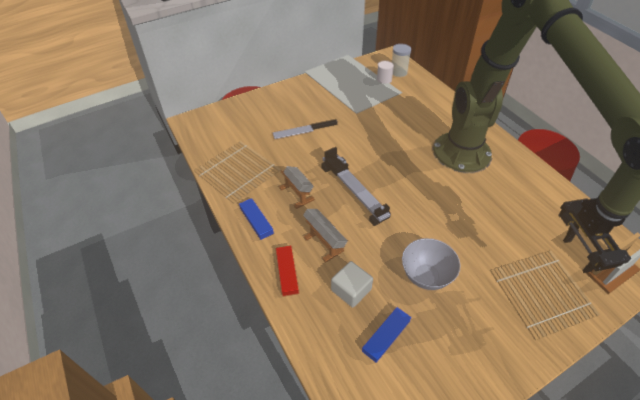

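View pics/top0.png

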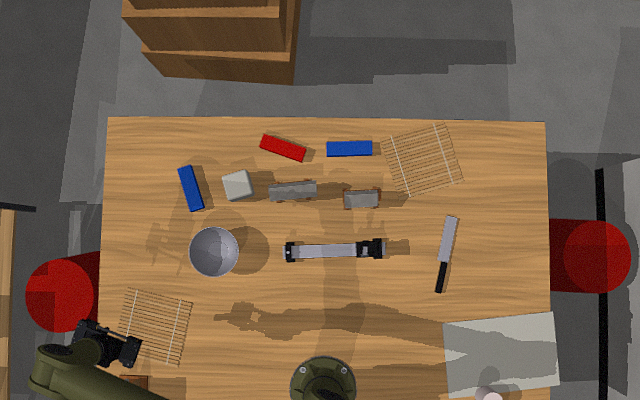

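The scene shows two grey stones on wooden stands, at top px (292,190) and (361,199) and scene px (325,232) and (297,182). The blue and red blocks lie flat and are decoys. The stone at top (292,190) is about 48 px long against 36 px, so it is the longer one. I'll confirm that with an enlarged crop.

Run:
```python
from h import *
for n,(x0,y0,w,h),s in(('top',(250,170,145,100),5.5),('scene',(275,135,125,130),4.6)):
    im=np.mean([vision.get_image(n) for _ in range(6)],axis=0)
    cv2.imwrite(f'pics/{n}avg.png',im[:,:,::-1])
    c=np.clip(im[y0:y0+h,x0:x0+w,::-1]*1.2,0,255).astype(np.uint8);c=cv2.resize(c,None,fx=s,fy=s,interpolation=cv2.INTER_CUBIC)
    for t in range(0,w,10): cv2.putText(c,str(x0+t),(int(t*s),10),0,.35,(0,255,255),1);cv2.line(c,(int(t*s),12),(int(t*s),18),(0,255,255))
    for t in range(0,h,10): cv2.putText(c,str(y0+t),(0,int(t*s)+4),0,.35,(0,255,255),1)
    cv2.imwrite(f'pics/{n}crop.png',c)
```

```text
[ WARN:0@7.147] global loadsave.cpp:1063 imwrite_ Unsupported depth image for selected encoder is fallbacked to CV_8U.
```

View pics/topcrop.png

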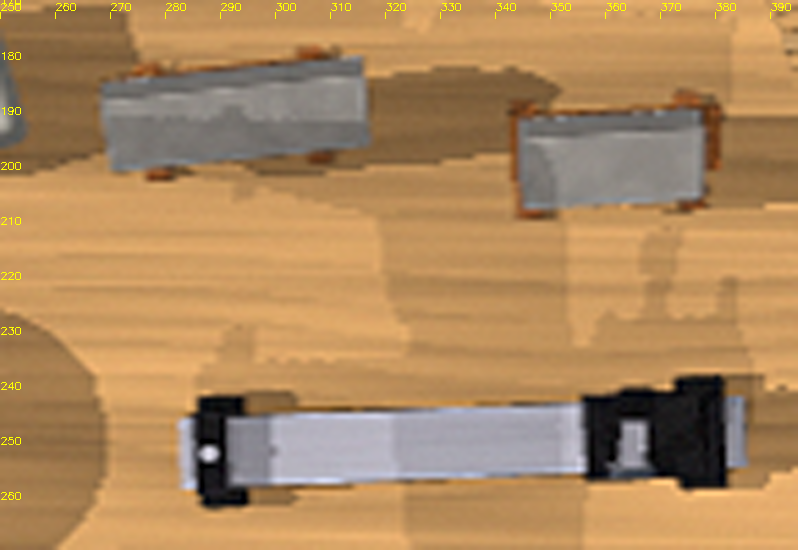

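View pics/scenecrop.png

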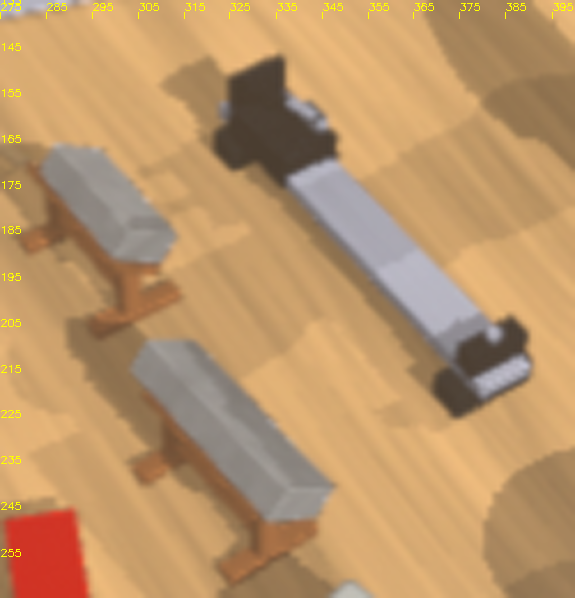

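Confirmed: the long stone is the grey block at top px (268–316, 180–201), about 165 mm, on the left stand. The right one, at (343–380, 188–209), is about 110 mm. The holder's bed spans px (281..385, ~250), with the stop on the left and the jaw and raised lever on the right.

```bash
cat > m.py <<'E'
from h import *
def load(n): return cv2.imread(f'pics/{n}avg.png')
def mask(n,box,kind):
    im=load(n).astype(int);b,g,r=im[...,0],im[...,1],im[...,2]
    if kind=='grey': m=(abs(r-b)<25)&(r>70)
    else: m=(r<62)&(g<62)&(b<62)&(abs(r-b)<25)
    M=np.zeros(m.shape,np.uint8);x0,y0,x1,y1=box;M[y0:y1,x0:x1]=m[y0:y1,x0:x1]*255
    c=max(cv2.findContours(M,0,cv2.CHAIN_APPROX_NONE)[0],key=cv2.contourArea);return c
def corners(c):
    for e in np.linspace(.005,.1,60):
        p=cv2.approxPolyDP(cv2.convexHull(c),e*cv2.arcLength(c,True),True)[:,0]
        if len(p)<=4: return p
E
python3 - <<'E'
from m import *
c=mask('top',(262,172,325,208),'grey');r=cv2.minAreaRect(c);print('long',r,corners(c).tolist())
def edges(c,zlo,zhi):
    p=c[:,0].astype(float);x=p[:,0];lo,hi=x.min()+5,x.max()-5
    t=[];b=[]
    for u in range(int(lo),int(hi)):
        ys=p[x==u,1];t.append((u,ys.min()-.5));b.append((u,ys.max()+.5))
    out=[]
    for q,z in((t,zhi),(b,zlo)):
        vx,vy,x0,y0=cv2.fitLine(np.array(q),cv2.DIST_HUBER,0,.01,.01).ravel()
        uv=[(u,y0+(u-x0)*vy/vx) for u in (x.min()-.5,(x.min()+x.max())/2,x.max()+.5)]
        w=onz('top',uv,z);out.append(w);d=w[0]-w[2];print('z',z,np.round(w,4).tolist(),'yaw',round(np.degrees(np.arctan2(-d[0],d[1])),2),'len',np.linalg.norm(d))
    return out
edges(c,.0736,.0793)
c=mask('top',(262+15,235,390,265),'grey');print('bar',cv2.boundingRect(c),cv2.minAreaRect(c))
p=c[:,0];print(p[p[:,0]>0][:0])
edges(c,.04,.04)
for n,box in(('scene',(290,195,355,255)),('scene',(270,160,320,200))):
    c=mask(n,box,'grey');print(n,cv2.approxPolyDP(cv2.convexHull(c),1.5,True)[:,0].tolist())
c=mask('top',(352,234,390,262),'dark');print('jaw',cv2.boundingRect(c),cv2.approxPolyDP(c,1.2,True)[:,0].tolist())
c=mask('top',(278,235,300,264),'dark');print('stop',cv2.boundingRect(c),cv2.approxPolyDP(c,1.2,True)[:,0].tolist())
E
```

```text
long ((292.272216796875, 190.29052734375), (16.264244079589844, 48.064491271972656), 84.42780303955078) [[315, 180], [316, 196], [270, 200], [269, 185]]
z 0.0793 [[0.6925, 0.196, 0.0793], [0.7014, 0.114, 0.0793], [0.7103, 0.032, 0.0793]] yaw 6.19 len 0.164913633110254
z 0.0736 [[0.6368, 0.1953, 0.0736], [0.6469, 0.1133, 0.0736], [0.657, 0.0313, 0.0736]] yaw 7.04 len 0.1652251646238787
bar (291, 243, 66, 16) ((323.49334716796875, 250.3369903564453), (12.989184379577637, 65.14983367919922), 87.66268920898438)
[]
z 0.04 [[0.4916, 0.1176, 0.04], [0.4963, 0.0056, 0.04], [0.5009, -0.1065, 0.04]] yaw 2.37 len 0.22419748208852747
z 0.04 [[0.4474, 0.1168, 0.04], [0.453, 0.005, 0.04], [0.4583, -0.1068, 0.04]] yaw 2.8 len 0.22381784666414775
scene [[306, 210], [316, 209], [346, 240], [343, 246], [332, 247], [304, 216]]
scene [[287, 167], [295, 167], [312, 185], [309, 191], [302, 191], [296, 187], [284, 172]]
jaw (356, 238, 26, 21) [[381, 239], [356, 242], [356, 256], [360, 256], [359, 254], [361, 253], [362, 246], [366, 245], [368, 247], [368, 255], [363, 256], [381, 258]]
stop (285, 242, 10, 20) [[287, 242], [285, 249], [286, 251], [289, 250], [290, 253], [286, 253], [287, 261], [294, 261], [294, 259], [290, 257], [290, 246], [294, 245], [293, 242]]
```

```bash
cat > g.py <<'E'
from h import *
def Rz(a): return R.from_euler('z',a,degrees=True).as_matrix()
SY,HY=6.6,2.6
c,s=np.cos(np.radians(35)),np.sin(np.radians(35))
MID=np.array([.6741,.1137,.0765])
def frame(x,z): x=np.array(x,float);z=np.array(z,float);return np.c_[x,np.cross(z,x),z]
ns=Rz(SY)@[-s,0,c]; us=Rz(SY)@[c,0,s]
GR=frame(-ns,us)            # tilted grasp
HX=Rz(HY)@[1,0,0];HYv=Rz(HY)@[0,1,0]
PL=frame([0,0,-1],HX)       # vertical, opening along holder x
STOP=np.array([.4696,.117,.04])
def hold(x,y,z): return STOP*[1,1,0]+HX*x+HYv*y+[0,0,z]
def go(p,Rt):
    st=ctrl.get_state();R0=R.from_rotvec(st['tool_rot'])
    Rt=R.from_matrix(Rt); w=(R0.inv()*Rt).as_rotvec(degrees=True)
    # pads symmetrical: choose nearer half turn
    R2=Rt*R.from_rotvec([np.pi,0,0]);w2=(R0.inv()*R2).as_rotvec(degrees=True)
    if np.linalg.norm(w2)<np.linalg.norm(w): w=w2
    print('turn',np.round(w,1),'shift',np.round(R0.inv().apply(np.array(p)-st['position'])*1000,1),'t',round(st['time'],2),'pos',np.round(st['position'],4),'F',np.round(st['ft_force'],1),'grip',round(st['grip_width']*87,1),'q',np.round(st['joint_positions'],2))
E
python3 - <<'E'
from g import *
st=ctrl.get_state();print(np.round(R.from_rotvec(st['tool_rot']).as_matrix(),2).tolist())
go(MID+ns*(.12-.019),GR)
u0=MID-14e-3*ns
P=[u0+25e-3*a*us+.08*b*(Rz(SY)@[0,1,0])+28e-3*h*ns for a,b,h in [(1,-1,0),(1,1,0),(-1,1,1),(-1,-1,1),(1,-1,1),(1,1,1)]]
print(np.round(proj('top',P),1).tolist());print(np.round(proj('scene',P),1).tolist())
E
```

```text
[[0.0, -0.95, 0.32], [0.0, 0.32, 0.95], [-1.0, -0.0, 0.0]]
turn [ 62.3 -31.2 -19.7] shift [  63.4 -548.3 -348.6] t 0.7 pos [0.2112 0.6148 0.2226] F [1.  0.1 0.9] grip 87.0 q [-1.23  0.32 -0.07  1.45  0.02  1.37 -0.06]
[[314.9, 179.4], [267.4, 184.2], [269.1, 201.2], [316.6, 196.4], [315.3, 183.2], [267.0, 188.2]]
[[303.8, 214.9], [334.2, 248.5], [349.2, 240.4], [318.5, 208.0], [307.7, 208.0], [338.6, 241.3]]
```

servo_tool(commands=[[[31,-15.5,-10,10,-270,-170,87],[31,-15.5,-10,10,-270,-170,87],[31,-15.5,-10,10,-270,-170,87],[31,-15.5,-10,10,-270,-170,87],[31,-15.5,-10,10,-270,-170,87]]])

```text
time: 1.32
position: [0.4072, 0.3702, 0.213]
tool_rot: [-0.504, 1.181, 0.529]
ft_force: [0.8, 0.0, -0.3]
grip_width: 1.003
```

```bash
sed -i 's/.1137,.0765/.1120,.0765/' g.py; cat > q.sh <<'E'
python3 -c "from g import *
$1"
E
bash q.sh 'go(MID+ns*(.12-.019),GR)'
```

```text
turn [ 31.4 -15.5  -9.8] shift [  79.4 -331.2  -29.5] t 1.32 pos [0.4072 0.3702 0.213 ] F [ 0.8  0.  -0.3] grip 87.3 q [-1.06 -0.11  0.16  1.98  0.2   1.   -0.28]
```

servo_tool(commands=[[[31.4,-15.5,-9.8,79,-331,-30,87],[31.4,-15.5,-9.8,79,-331,-30,87],[31.4,-15.5,-9.8,79,-331,-30,87],[31.4,-15.5,-9.8,79,-331,-30,87],[31.4,-15.5,-9.8,79,-331,-30,87]]])

```text
time: 1.95
position: [0.5978, 0.1277, 0.1637]
tool_rot: [-0.057, 0.958, 0.106]
ft_force: [0.8, 1.2, -0.5]
grip_width: 1.004
```

```bash
bash q.sh 'go(MID+ns*(.12-.019),GR)'
```

```text
turn [0.1 0.  0.1] shift [ 12.9 -24.3  10.6] t 1.95 pos [0.5978 0.1277 0.1637] F [ 0.8  1.2 -0.5] grip 87.4 q [-0.78 -0.13  0.43  2.19  0.39  0.5  -0.51]
```

servo_tool(commands=[[[0.1,0,0.1,13,-24,10.5,87],[0.1,0,0.1,13,-24,10.5,87],[0.1,0,0.1,13,-24,10.5,87]]])

```text
time: 2.33
position: [0.6159, 0.1078, 0.1594]
tool_rot: [-0.054, 0.96, 0.106]
ft_force: [0.6, -0.5, 0.3]
grip_width: 0.998
```

```bash
bash q.sh 'go(MID-ns*.019,GR)
im=grab("scene","s1.png");im2=grab("top","t1.png")
a=cv2.resize(im[150:270,260:400],(560,480),interpolation=2);b=cv2.resize(im2[140:260,260:320],(240,480),interpolation=2)
cv2.imwrite("pics/c1.png",np.hstack([a,b])[:,:,::-1])'
```

```text
turn [-0. -0. -0.] shift [120.3  -2.6   0.3] t 2.33 pos [0.6159 0.1078 0.1594] F [ 0.6 -0.5  0.3] grip 86.8 q [-0.78 -0.1   0.5   2.17  0.31  0.47 -0.39]
```

View pics/c1.png

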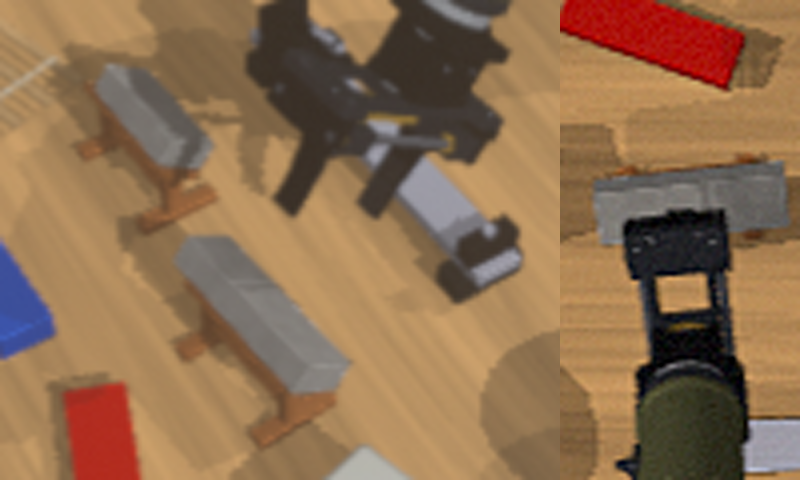

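servo_tool(commands=[[[0,0,0,40,-2.5,0,87],[0,0,0,80,-2.5,0,87],[0,0,0,100,-2.5,0,87],[0,0,0,118,-2.5,0,87],[0,0,0,118,-2.5,0,87]]])

```text
time: 3.05
position: [0.6829, 0.1132, 0.0611]
tool_rot: [-0.055, 0.962, 0.107]
ft_force: [-0.6, -0.2, -0.2]
grip_width: 1.003
```

```bash
bash q.sh 'go(MID-ns*.017,GR)'
```

```text
turn [ 0.  -0.2 -0. ] shift [-0.7 -0.2  1.6] t 3.05 pos [0.6829 0.1132 0.0611] F [-0.6 -0.2 -0.2] grip 87.3 q [-0.67  0.23  0.47  2.1  -0.12  0.23 -0.02]
```

servo_tool(commands=[[[0,0,0,0,0,0,70],[0,0,0,0,0,0,45],[0,0,0,0,0,0,45],[0,0,0,0,0,0,45],[0,0,0,0,0,0,45]]], newtons=8)

```text
time: 3.68
position: [0.6844, 0.1122, 0.0634]
tool_rot: [-0.054, 0.958, 0.105]
ft_force: [-1.1, 0.1, 1.5]
grip_width: 0.571
```

```bash
bash q.sh 'go(MID-ns*.017,GR)'
```

```text
turn [-0.1  0.1 -0. ] shift [ 0.4  1.  -0.9] t 3.67 pos [0.6844 0.1122 0.0634] F [-1.1  0.1  1.5] grip 49.7 q [-0.67  0.23  0.47  2.1  -0.12  0.23 -0.02]
```

servo_tool(commands=[[[0,0,0,0,0,0,40],[0,0,0,0,0,0,40],[0,0,0,-15,0,0,40],[0,0,0,-40,0,0,40],[0,0,0,-70,0,0,40]]], newtons=40)

```text
time: 4.3
position: [0.6407, 0.1061, 0.1167]
tool_rot: [-0.056, 0.967, 0.103]
ft_force: [-0.8, 0.0, -3.0]
grip_width: 0.574
```

servo_tool(commands=[[[0,0,0,-35,0,0,40],[0,0,0,-60,0,0,40],[0,0,0,-60,0,0,40]]])

```text
time: 4.68
position: [0.6084, 0.1034, 0.1687]
tool_rot: [-0.053, 0.961, 0.106]
ft_force: [0.3, -1.3, -5.1]
grip_width: 0.572
```

```bash
bash q.sh 'go(hold(0,-.092,.16),PL)'
```

```text
turn [ 3.8 34.9 -1.3] shift [ -74.5  -62.5 -121.9] t 4.67 pos [0.6084 0.1034 0.1687] F [ 0.3 -1.3 -5.1] grip 49.7 q [-0.9  -0.15  0.6   2.18  0.37  0.5  -0.43]
```

servo_tool(commands=[[[0.8,7,-0.3,-15,-12,-24,40],[1.5,14,-0.5,-30,-25,-49,40],[2.3,21,-0.8,-45,-38,-73,40],[3,28,-1,-60,-50,-98,40],[3.8,34.9,-1.3,-74,-62,-122,40]]])

```text
time: 5.3
position: [0.4742, 0.0251, 0.1585]
tool_rot: [-0.036, 1.575, 0.033]
ft_force: [0.8, -1.4, -5.4]
grip_width: 0.565
```

servo_tool(commands=[[[0,0,0,0,0,0,40],[0,0,0,0,0,0,40]]])

```text
time: 5.55
position: [0.4756, 0.0261, 0.1588]
tool_rot: [-0.037, 1.569, 0.034]
ft_force: [-0.1, -0.7, -5.4]
grip_width: 0.571
```

```bash
bash q.sh 'go(hold(0,-.092,.08),PL)
im=grab("scene","s2.png");im2=grab("top","t2.png")
a=cv2.resize(im[110:250,280:420],(560,560),interpolation=2);b=cv2.resize(im2[220:290,270:400],(520,280),interpolation=2)
b=np.vstack([b,np.zeros((280,520,3),np.uint8)])
o=np.hstack([a,b])[:,:,::-1];cv2.imwrite("pics/c2.png",cv2.resize(o,(799,414)))'
```

```text
turn [-0.   0.1  0.1] shift [78.8 -0.8 -2.1] t 5.55 pos [0.4756 0.0261 0.1588] F [-0.1 -0.7 -5.4] grip 49.7 q [-0.91 -0.04  0.79  1.98  0.03  1.19 -0.09]
```

View pics/c2.png

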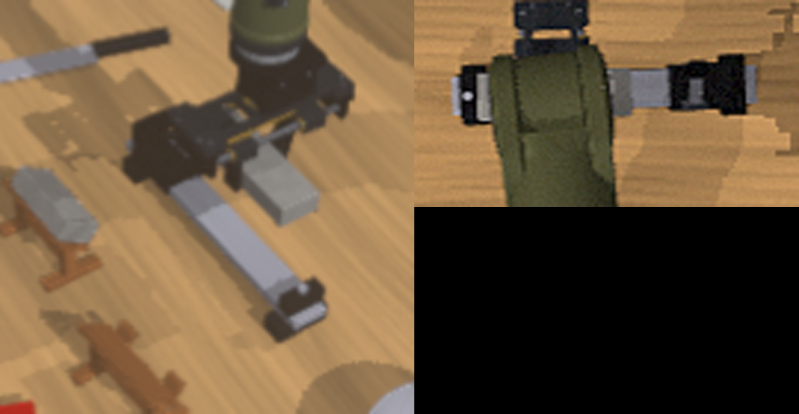

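The stone is held level above the bed. I'll lower it to just above the bed and check.

servo_tool(commands=[[[0,0,0,25,-0.8,-2,40],[0,0,0,50,-0.8,-2,40],[0,0,0,75,-0.8,-2,40],[0,0,0,101,-0.8,-2,40],[0,0,0,101,-0.8,-2,40]]])

```text
time: 6.28
position: [0.4717, 0.0249, 0.0574]
tool_rot: [-0.037, 1.573, 0.034]
ft_force: [-0.1, 0.2, -3.9]
grip_width: 0.572
```

```bash
bash q.sh 'go(hold(0,-.092,.04),PL)
im=grab("scene","s3.png");im2=grab("top","t3.png")
a=cv2.resize(im[140:230,320:400],None,fx=5,fy=5,interpolation=2);b=cv2.resize(im2[230:270,275:390],None,fx=3.4,fy=3.4,interpolation=2)
b=np.vstack([b,np.zeros((450-b.shape[0],b.shape[1],3),np.uint8)])
cv2.imwrite("pics/c3.png",np.hstack([a,b])[:,:,::-1])
for nm,z in(("stone",None),):
  Y=HYv*.08;m=ctrl.get_state()["position"]*[1,1,0]
  P=[m+sy*Y+sx*HX*.025+[0,0,zz] for zz in (.0605,.0885) for sy in(1,-1) for sx in(-1,1)]
  print(np.round(proj("scene",P),1).tolist());print(np.round(proj("top",P),1).tolist())
'
```

```text
turn [ 0.  -0.1  0.1] shift [17.4  0.1  2.1] t 6.28 pos [0.4717 0.0249 0.0574] F [-0.1  0.2 -3.9] grip 49.7 q [-0.88  0.12  0.81  2.09 -0.1   0.98  0.04]
[[384.7, 201.1], [372.5, 207.2], [357.0, 172.1], [345.1, 177.6], [385.6, 195.4], [373.2, 201.6], [357.4, 166.4], [345.4, 171.9]]
[[294.0, 258.9], [293.6, 243.9], [341.8, 257.3], [341.3, 242.3], [293.5, 259.2], [293.1, 243.9], [342.2, 257.6], [341.7, 242.4]]
```

View pics/c3.png

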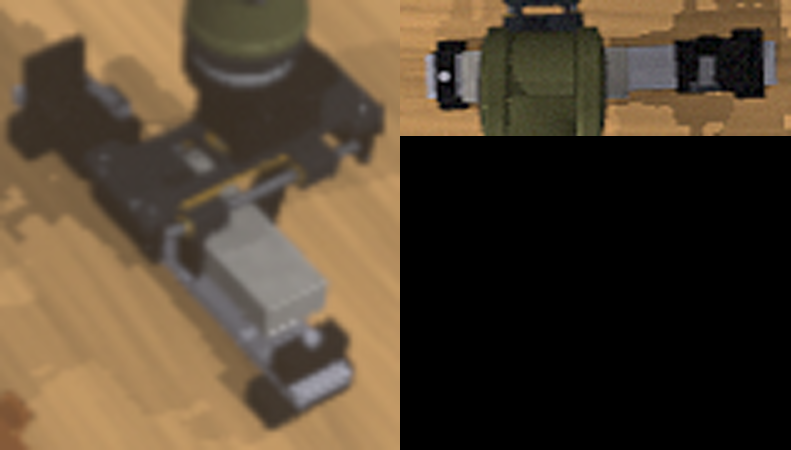

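servo_tool(commands=[[[0,0,0,5,0,2,40],[0,0,0,10,0,2,40],[0,0,0,14,0,2,40],[0,0,0,14,0,2,40]]])

```text
time: 6.88
position: [0.4752, 0.0247, 0.0445]
tool_rot: [-0.036, 1.57, 0.034]
ft_force: [-0.5, 0.3, -5.4]
grip_width: 0.567
```

```bash
bash q.sh 'go(hold(0,-.092,.037),PL)'
```

```text
turn [-0.   0.   0.1] shift [ 7.5  0.5 -1.4] t 6.88 pos [0.4752 0.0247 0.0445] F [-0.5  0.3 -5.4] grip 49.3 q [-0.86  0.15  0.81  2.09 -0.13  0.95  0.06]
```

servo_tool(commands=[[[0,0,0,2,0,0,40],[0,0,0,4,0,0,40],[0,0,0,4,0,0,40]]])

```text
time: 7.25
position: [0.4754, 0.0247, 0.0407]
tool_rot: [-0.036, 1.57, 0.034]
ft_force: [-0.0, -0.1, -4.3]
grip_width: 0.566
```

servo_tool(commands=[[[0,0,0,1,0,0,40],[0,0,0,2,0,0,40],[0,0,0,2,0,0,40]]])

```text
time: 7.62
position: [0.4755, 0.0248, 0.0388]
tool_rot: [-0.036, 1.57, 0.034]
ft_force: [-0.0, 1.3, -4.8]
grip_width: 0.574
```

servo_tool(commands=[[[0,0,0,1,0,0,40],[0,0,0,1,0,0,40]]])

```text
time: 7.88
position: [0.4756, 0.0248, 0.0386]
tool_rot: [-0.035, 1.57, 0.035]
ft_force: [-3.4, 0.2, 5.5]
grip_width: 0.568
```

servo_tool(commands=[[[0,0,0,0,0,0,49],[0,0,0,0,0,0,52],[0,0,0,0,0,0,60],[0,0,0,0,0,0,70],[0,0,0,0,0,0,75]]], newtons=10)

```text
time: 8.5
position: [0.4758, 0.0248, 0.0379]
tool_rot: [-0.036, 1.569, 0.034]
ft_force: [0.1, -0.7, -0.3]
grip_width: 0.816
```

servo_tool(commands=[[[0,0,0,-20,0,0,75],[0,0,0,-60,0,0,75],[0,0,0,-110,0,0,75],[0,0,0,-150,0,0,50],[0,0,0,-150,0,0,0]]])

```text
time: 9.12
position: [0.4777, 0.0253, 0.1909]
tool_rot: [-0.034, 1.563, 0.037]
ft_force: [-0.4, -0.2, 0.2]
grip_width: 0.718
```

```bash
bash q.sh 'go(hold(0,-.37,.16),PL)'
```

```text
turn [-0.   0.4 -0.1] shift [  30.4 -278.1   -4. ] t 9.12 pos [0.4777 0.0253 0.1909] F [-0.4 -0.2  0.2] grip 62.5 q [-0.94 -0.08  0.8   1.94  0.06  1.26 -0.11]
```

servo_tool(commands=[[[0,0.4,0,5,-60,-4,0],[0,0.4,0,5,-120,-4,0],[0,0.4,0,5,-180,-4,0],[0,0.4,0,5,-240,-4,0],[0,0.4,0,5,-278,-4,0]]])

```text
time: 9.75
position: [0.4827, -0.2561, 0.1823]
tool_rot: [-0.035, 1.578, 0.031]
ft_force: [-0.4, -0.4, 0.9]
grip_width: 0.148
```

```bash
bash q.sh 'go(hold(0,-.37,.065),PL)
w=onz("top",[(381.5,248.5),(356,249)],.087)
print("plate rear in holder y",(w-STOP)@HYv,(w-STOP)@HX)
im=grab("top","t4.png");im2=grab("scene","s4.png")
a=cv2.resize(im[225:275,270:400],None,fx=6,fy=6,interpolation=2);b=cv2.resize(im2[130:240,310:420],(330,330),interpolation=2)
b=np.hstack([b,np.zeros((330,780-330,3),np.uint8)])
cv2.imwrite("pics/c4.png",cv2.resize(np.vstack([a,b])[:,:,::-1],(740,598)))'
```

```text
turn [-0.2 -0.4  0.1] shift [117.2   3.6   4.7] t 9.75 pos [ 0.4827 -0.2561  0.1823] F [-0.4 -0.4  0.9] grip 12.9 q [-0.56  0.22  1.13  1.79 -0.2   1.26  0.67]
plate rear in holder y [-0.30249962 -0.21841715] [0.00080259 0.00199744]
```

View pics/c4.png

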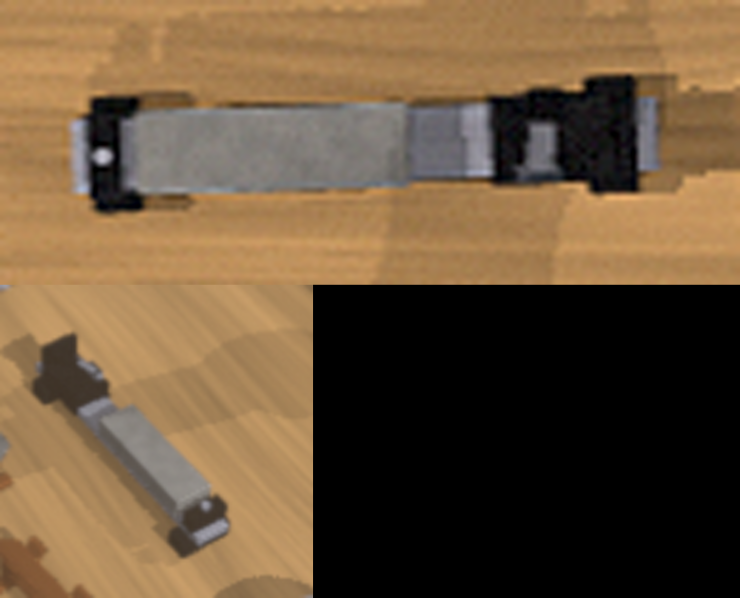

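servo_tool(commands=[[[0,-0.4,0,10,28,4,0],[0,-0.4,0,50,28,4,0],[0,-0.4,0,90,28,4,0],[0,-0.4,0,117,28,4,0],[0,-0.4,0,117,28,4,0]]])

```text
time: 10.48
position: [0.4836, -0.2234, 0.0635]
tool_rot: [-0.035, 1.575, 0.036]
ft_force: [-0.2, 1.1, 0.6]
grip_width: 0.007
```

```bash
bash q.sh 'go(hold(0,-.32,.065),PL)'
```

```text
turn [-0.  -0.3 -0. ] shift [-1.5 20.6  1.4] t 10.47 pos [ 0.4836 -0.2234  0.0635] F [-0.2  1.1  0.6] grip 0.6 q [-0.51  0.35  1.04  1.95 -0.34  1.04  0.73]
```

Creep forward to contact, then push in steps.

servo_tool(commands=[[[0,0,0,-1,5,1.5,0],[0,0,0,-1,10,1.5,0],[0,0,0,-1,15,1.5,0],[0,0,0,-1,20,1.5,0],[0,0,0,-1,25,1.5,0]]])

```text
time: 11.1
position: [0.4864, -0.1995, 0.0672]
tool_rot: [-0.036, 1.569, 0.035]
ft_force: [0.5, -0.1, -0.5]
grip_width: 0.008
```

servo_tool(commands=[[[0,0,0,0,5,0,0],[0,0,0,0,10,0,0],[0,0,0,0,15,0,0],[0,0,0,0,20,0,0],[0,0,0,0,25,0,0]]])

```text
time: 11.72
position: [0.4851, -0.1768, 0.0672]
tool_rot: [-0.037, 1.569, 0.031]
ft_force: [0.3, -5.3, -1.6]
grip_width: 0.006
```

```bash
bash q.sh 'go(hold(0,-.25,.065),PL)'
```

```text
turn [-0.1  0.1  0.2] shift [ 2.  44.2 -2.3] t 11.72 pos [ 0.4851 -0.1768  0.0672] F [ 0.3 -5.3 -1.6] grip 0.6 q [-0.64  0.29  1.06  1.99 -0.29  1.02  0.6 ]
```

servo_tool(commands=[[[0,0,0.2,0,4,-0.5,0],[0,0,0.2,0,8,-1,0],[0,0,0.2,0,12,-1.5,0],[0,0,0.2,0,16,-2,0],[0,0,0.2,0,20,-2,0]]])

```text
time: 12.35
position: [0.4836, -0.1563, 0.0675]
tool_rot: [-0.035, 1.566, 0.035]
ft_force: [3.4, -5.2, -3.6]
grip_width: 0.002
```

servo_tool(commands=[[[0,0,0,0,3,0,0],[0,0,0,0,6,0,0],[0,0,0,0,9,0,0],[0,0,0,0,12,0,0],[0,0,0,0,15,0,0]]])

```text
time: 12.98
position: [0.4829, -0.1427, 0.0675]
tool_rot: [-0.036, 1.566, 0.033]
ft_force: [3.6, -7.3, -3.7]
grip_width: 0.006
```

```bash
bash q.sh 'go(hold(0,-.242,.065),PL)'
```

```text
turn [-0.1  0.3  0.1] shift [ 2.5 18.  -1.6] t 12.97 pos [ 0.4829 -0.1427  0.0675] F [ 3.6 -7.3 -3.7] grip 0.5 q [-0.73  0.24  1.07  2.02 -0.25  1.01  0.51]
```

servo_tool(commands=[[[0,0,0,0,2,0,0],[0,0,0,0,4,0,0],[0,0,0,0,6,0,0],[0,0,0,0,8,0,0],[0,0,0,0,8,0,0]]])

```text
time: 13.6
position: [0.4827, -0.1389, 0.0677]
tool_rot: [-0.039, 1.564, 0.026]
ft_force: [6.0, -16.2, -8.0]
grip_width: 0.003
```

servo_tool(commands=[[[0,0,0,0,1,0,0],[0,0,0,0,2,0,0],[0,0,0,0,3,0,0],[0,0,0,0,4,0,0],[0,0,0,0,4,0,0]]])

```text
time: 14.22
position: [0.4827, -0.1388, 0.0678]
tool_rot: [-0.042, 1.563, 0.02]
ft_force: [7.5, -24.5, -12.7]
grip_width: 0.006
```

The push force rose to 24 N with no further motion, so the stone looks nipped. I'll back off and check.

servo_tool(commands=[[[0,0,0,0,-6,0,0],[0,0,0,0,-20,0,0],[0,0,0,0,-35,0,0],[0,0,0,-50,-40,0,0],[0,0,0,-110,-60,0,0]]])

```text
time: 14.85
position: [0.4826, -0.1863, 0.1764]
tool_rot: [-0.033, 1.573, 0.04]
ft_force: [1.1, 0.4, 0.9]
grip_width: 0.004
```

```bash
bash q.sh 'go(hold(0,-.37,.16),PL)
im=grab("top","t5.png");im2=grab("scene","s5.png")
a=cv2.resize(im[225:275,270:400],None,fx=6,fy=6,interpolation=2);b=cv2.resize(im2[130:240,310:420],(440,440),interpolation=2)
b=np.hstack([b,np.zeros((440,780-440,3),np.uint8)])
cv2.imwrite("pics/c5.png",cv2.resize(np.vstack([a,b])[:,:,::-1],(630,598)))'
```

```text
turn [ 0.1 -0.2 -0.2] shift [ 16.1 -66.5   0.7] t 14.85 pos [ 0.4826 -0.1863  0.1764] F [1.1 0.4 0.9] grip 0.4 q [-0.76  0.11  1.15  1.87 -0.11  1.24  0.48]
```

View pics/c5.png

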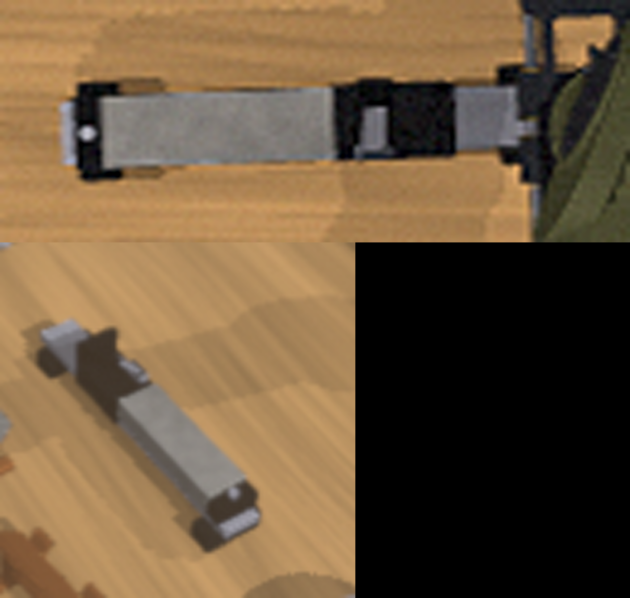

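```bash
bash q.sh 'w=onz("top",[(347.4,243)],.112);print("tab y_h",(w-STOP)@HYv,(w-STOP)@HX)
w=onz("top",[(347.4,252)],.075);print("lever y_h",(w-STOP)@HYv,(w-STOP)@HX)
w=onz("top",[(364,248)],.087);print("rear",(w-STOP)@HYv)
w=onz("top",[(338.7,248)],.064);print("face",(w-STOP)@HYv)
go(hold(.022,-.186,.16),PL)'
```

```text
tab y_h [-0.18929733] [0.02278881]
lever y_h [-0.19049976] [-0.00721509]
rear [-0.24487952]
face [-0.16260796]
turn [-0.2  0.6 -0.1] shift [ 22.3 122.8  18.2] t 14.95 pos [ 0.4867 -0.1913  0.1819] F [ 0.3 -0.  -0.7] grip 0.4 q [-0.75  0.1   1.16  1.86 -0.11  1.23  0.48]
```

servo_tool(commands=[[[0,0.5,0,5,40,6,0],[0,0.5,0,10,80,12,0],[0,0.5,0,22,121,18,0],[0,0.5,0,22,121,18,0],[0,0.5,0,22,121,18,0]]])

```text
time: 15.58
position: [0.4958, -0.0665, 0.1543]
tool_rot: [-0.033, 1.579, 0.037]
ft_force: [0.7, 0.0, 0.3]
grip_width: 0.007
```

```bash
bash q.sh 'go(hold(.022,-.188,.13),PL);go(hold(.04,-.188,.068),PL)'
```

```text
turn [-0.  -0.5 -0.1] shift [24.3 -3.6  4.4] t 15.57 pos [ 0.4958 -0.0665  0.1543] F [0.7 0.  0.3] grip 0.6 q [-0.94  0.07  1.07  1.93 -0.06  1.19  0.2 ]
turn [-0.  -0.5 -0.1] shift [86.1 -3.7 22.9] t 15.57 pos [ 0.4958 -0.0665  0.1543] F [0.7 0.  0.3] grip 0.6 q [-0.94  0.07  1.07  1.93 -0.06  1.19  0.2 ]
```

servo_tool(commands=[[[0,-0.5,0,12,-3.5,4,0],[0,-0.5,0,24,-3.5,4,0],[0,-0.5,0,34,-3.5,6,0],[0,-0.5,0,42,-3.5,9,0],[0,-0.5,0,50,-3.5,13,0]]])

```text
time: 16.2
position: [0.5125, -0.0696, 0.1056]
tool_rot: [-0.034, 1.563, 0.036]
ft_force: [3.7, -0.4, 4.5]
grip_width: 0.006
```

```bash
bash q.sh 'go(hold(.04,-.188,.068),PL)'
```

```text
turn [-0.   0.4 -0.1] shift [37.6  0.3  5.3] t 16.2 pos [ 0.5125 -0.0696  0.1056] F [ 3.7 -0.4  4.5] grip 0.5 q [-0.87  0.2   1.05  1.96 -0.2   1.09  0.31]
```

Contact is being made at about 4.5 N, so I'll keep following the arc down.

servo_tool(commands=[[[0,0.3,0,7,0,2,0],[0,0.3,0,14,0,4,0],[0,0.3,0,21,0,5,0],[0,0.3,0,28,0,5,0],[0,0.3,0,33,0,5,0]]])

```text
time: 16.82
position: [0.5133, -0.069, 0.0705]
tool_rot: [-0.033, 1.576, 0.037]
ft_force: [1.1, -0.4, 1.8]
grip_width: 0.007
```

servo_tool(commands=[[[0,0,0,2,0,0,0],[0,0,0,4,0,0,0],[0,0,0,4,0,0,0]]])

```text
time: 17.2
position: [0.5136, -0.0691, 0.0696]
tool_rot: [-0.031, 1.577, 0.039]
ft_force: [-7.3, 1.2, 25.9]
grip_width: 0.005
```

servo_tool(commands=[[[0,0,0,-4,0,0,0],[0,0,0,-30,0,0,0],[0,0,0,-80,0,0,0],[0,0,0,-110,-60,0,0],[0,0,0,-110,-120,0,0]]])

```text
time: 17.82
position: [0.5212, -0.1867, 0.1788]
tool_rot: [-0.036, 1.571, 0.043]
ft_force: [-0.3, -0.2, 0.1]
grip_width: 0.003
```

servo_tool(commands=[[[0,0,0,0,-40,40,0],[0,0,0,0,-40,80,0],[0,0,0,0,-40,80,0]]])

```text
time: 18.2
position: [0.6026, -0.2229, 0.1742]
tool_rot: [-0.035, 1.578, 0.038]
ft_force: [0.3, 0.1, 0.4]
grip_width: 0.009
```

```bash
bash q.sh 'go(hold(0,-.37,.16),PL)
im=grab("top","t6.png");im2=grab("scene","s6.png")
a=cv2.resize(im[225:275,270:400],None,fx=6,fy=6,interpolation=2);b=cv2.resize(im2[130:240,310:400],(400,489),interpolation=2)
b=np.hstack([b,cv2.resize(im2[90:390,230:470],(380,475))[:489] if 0 else np.vstack([cv2.resize(im2[100:380,230:480],(380,426)),np.zeros((63,380,3),np.uint8)])])
cv2.imwrite("pics/c6.png",cv2.resize(np.vstack([a,b])[:,:,::-1],(590,598)))'
```

```text
turn [ 0.1 -0.5 -0.1] shift [  15.1  -24.3 -117.3] t 18.2 pos [ 0.6026 -0.2229  0.1742] F [0.3 0.1 0.4] grip 0.8 q [-0.44  0.5   1.03  1.56 -0.43  1.34  0.68]
```

View pics/c6.png

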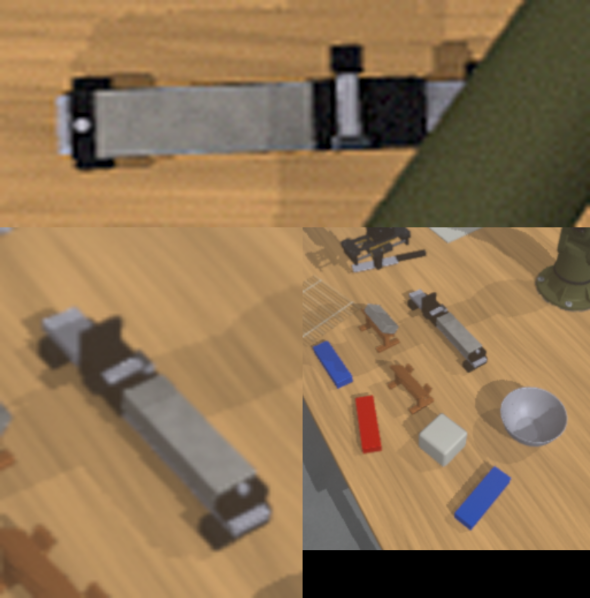

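The lever lies level across the jaw, its tab at crop px (346,58). The stone sits between the stop and the jaw with no visible gap, and nothing else has moved. I'll hand it in.

```bash
python3 -c "from bench import close_job;print(close_job())"
```

```text
the job is handed in; nothing more can be done
None
```

The knife-sharpening station is ready and handed in after about 18 s of the 58 s allowed. I saw no failed or conflicting checks, but no verdict was reported.

- **Placing:** I took the longer stone off its sloping stand with a square grip (opening read 49.7 mm). I turned it level and set it flat on the bed until it just touched down, at about 10 N.
- **Nipping:** I pushed the jaw from behind its plate. It moved at about 5 N, then about 7 N once it was also pushing the stone. With the stone against the stop, the jaw stopped moving and the force rose to about 24 N.
- **Locking:** I pressed the lever down along its arc. It met a hard stop at 26 N with the fingertips 70 mm above the table.
- **Final pictures:** The stone lies flat with no visible gap at the stop or the jaw, and the lever is level. In the view before the lever press, the jaw face measured about 163 mm from the stop against the stone's 160 mm. That is within the camera's accuracy, so the nip itself rests on the push force. The short stone, bowl, knife and tub look untouched, and the arm is clear of everything.

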